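# Lock the filter hatch of a bench pump with its quarter-turn stud

## Task

The filter hatch cover on top of the white pump unit stands proud on its gasket. Take the wing-handled stud out of the white rack, put it through the hole in the cover, feel for the keeper's slot underneath without forcing it, then push the stud in against the gasket and give it a quarter turn clockwise (seen from above) so that its cross head seats in the keeper's groove and holds the cover down by itself. Let go, and leave the other things on the bench where they are.

Things in the scene. Friction and masses are not known exactly. Their poses are not given: they have to be found in the camera images.
- stud: The wing-handled quarter-turn stud, steel, about 90 g, standing upright in one of the rack's three slots. Origin: centre of the underside of its round flange (50 mm diameter, 4 mm thick); z up along the stud. Above the flange is a flat wing to grip, below it a shank of 8 mm diameter ending in a cross head parallel to the wing.
- wing (a point): Middle of the stud's wing, 19 mm above the stud's origin. The wing is 44 mm long along the stud's y, 10 mm thick along x, and reaches from 4 to 34 mm above the stud's origin.
- head (a point): Centre of the underside of the stud's cross head, 28.5 mm below the stud's origin. The head is 28 mm long along the stud's y, 8 mm wide along x, 6 mm thick.
- hatch (a point): Centre of the hatch cover's hole, at the cover's top face; axes are the unit's. Round hole, 39 mm across; cover 130 x 110 x 5 mm, aluminium, its free top face 16 mm above the unit's deck. It moves only straight down on the springy gasket: 5 N to start, 1 N more per mm, solid after 10 mm. Pressing or wrenching stud against unit with over 40 N does damage.
- cover (a joint): How far the cover is pressed down from its free height, m: 0 free; 0.0065 to 0.0085 pushed in with the stud's flange so that its head clears the keeper and can turn; about 0.006 if the head is left under the plate short of the groove (not locked); about 0.0035 when the head is seated in the groove (locked).
- slot (a point): Centre of the keeper's top face, 20 mm below the free cover's top; axes are the unit's. The keeper's slot, 34 x 11.4 mm, long roughly along x, is turned about z by an unmeasured angle up to 0.65 rad either way, and stays so. See it through the hole or feel: a head crooked by over 0.12 rad stands on the keeper, which yields 4 mm (3 N to start, 1.5 N more per mm), then is solid; an aligned one drops in.
- groove (a point): Centre of the keeper's underside. The steel plate is 8.5 mm thick; in its underside a groove 14 mm wide, 2.5 mm deep, runs at 90 degrees to the slot. Pushed through, the head turns 90 degrees clockwise seen from above (stops below block anticlockwise turning, and overturning by more than about 0.2 rad), then rises into the groove under the gasket's force.
- unit: The white pump unit, fixed to the bench, 240 x 200 mm (x, y), deck 100 mm high. Origin: centre of its underside; the hatch's hole, the slot and the groove are centred straight above it; it does not move.
- rack: White plastic rack, fixed, 70 x 240 x 42 mm (x, y, z), origin centre of its underside. Three through slots 34 x 12 mm, long along y, at y = -80, 0 and 80 mm; the flanges rest on its top.
- plug_a: Round-knobbed plug in the rack (not wanted): flange of 50 mm, round knob of 28 mm up to 26 mm above its origin (the flange's underside centre).
- plug_b: A second, like plug_a (not wanted).
- reagent: Amber bottle with orange cap, 72 mm diameter, 150 mm high, origin centre of its base. Bystander.
- dish: Clear open plastic dish 100 x 100 x 22 mm, origin centre of its base. Bystander.
- beaker: Glass beaker, 68 mm diameter, 85 mm high, origin centre of its base. Bystander.
- driver: Screwdriver lying on the bench. Bystander.
- phone: Grey phone lying flat, 75 x 150 x 9 mm, origin centre of its underside. Bystander.
There are look-alikes about, which are no part of the job. Leave any brown or orange look-alike of the stud alone.

How it is judged:
On the way, in this order (a step that is already met when the one before it is completed fails the run):
1. the wing stud is lifted clear of the rack (height (world z) of stud above 0.085 m), for 0.1 s.
2. the stud is in the hatch and pushed in, the cover pressed down more than 5 mm (value of joint cover above 0.005 m and horizontal distance between stud and hatch below 0.008 m and angle between stud's own z axis and vertical below 0.15 rad and z of stud in the frame of hatch below 0.004 m), for 0.1 s.
At the end, for the whole second after the job is handed in: Released and at rest, the stud stands upright (0.1 rad) in the hatch within 6 mm of its centre, flange within 3 mm of the cover, wing at least 0.65 rad from the unit's x axis, and by itself holds the cover 2.0 to 4.8 mm below its free height, as only a seated head does (value of joint cover between 0.002 and 0.0048 m and horizontal distance between stud and hatch below 0.006 m and angle between stud's own z axis and vertical below 0.1 rad and z of stud in the frame of hatch below 0.003 m and angle between the y axis of stud and the x axis of unit, either way round above 0.65 rad and linear speed of stud below 0.02 m/s and contact force between the fingers and stud below 0.1 N); the robot touches nothing.
It fails at once if the stud is pressed or wrenched against the unit with more than 40 N (contact force between stud and unit above 40 N).
It fails at once if the robot itself pushes on the unit with more than 20 N (contact force between the arm and unit above 20 N).
It fails at once if the robot's fingers push on the unit with more than 20 N (contact force between the fingers and unit above 20 N).
It fails at once if a bystander is moved more than 30 mm (distance of any of plug_a, plug_b, reagent, dish, beaker, driver, phone from where it was at the start of the episode above 0.03 m).
It also fails if it takes over 72 s, if anything falls off the work surface, if the arm or the gripper's body presses on something with over 40 N, if the wrist force passes 120 N, or if a joint passes its speed limit or range.

## Robot

A 6-joint arm with a two-finger parallel gripper is mounted at the origin on the work surface. World frame = base frame: x ahead of the robot, y to its left, z up, the work surface at z = 0. Lengths are in m, angles in rad, forces in N, time in s.
With the tool pointing down it reaches from about 0.3 to 0.95 m from the base axis. Payload 3.1 kg.
Tool frame: the origin (TCP) lies on the centre line of the jaws, within the pads' length; the fingertips stand nose_length ahead of it and the grasp point (between the pads) lies 3 mm ahead of it (nose_length is the distance from the TCP to the fingertips, in m); z points along the fingers, y is the line along which they close (so a half turn about z gives the same grasp; the last joint's range is limited). The gripper opens to 85 mm and grips with 20 to 120 N. Pads are 22 mm wide; open, the fingers measure 114 mm over their backs; the gripper's body (76 mm by 85 mm) begins 54 mm behind the grasp point. The pads swing forward as they close: fully open they stand 13 mm farther back than shut.
Start: joints at [1.142, 0.308, 1.634, -0, 1.2, -0.07], TCP at [0.219, 0.585, 0.253] pointing down, gripper open.
Joint ranges: [-3.06, 3.06], [-0.79, 1.96], [0.05, 2.63], [-1.19, 4.34], [0.05, 2.64], [-2.94, 2.94]. Speed limits (rad/s): [2.79, 2.79, 3.14, 3.14, 3.14, 3.14].

## Interface

Orientations are given as a unit quaternion [x, y, z, w].
In Python, from cell import * gives the robot as it stands.
- The arm moves only by the tool servo_tool, never from a script. Its argument "motion" is a list of rows, each a list of 7 numbers: the opening, from 0 (shut) to 1 (fully open), then the shift along the tool's x, y, z scaled (see below), then the turn, a rotation vector about the tool's x, y, z scaled (see below). In form: [[claw, x, y, z, rx, ry, rz], ...]. A call has exactly 5 rows; each row shifts and turns the commanded pose from where the row before left it, along the tool's axes as they then stand; what a row does not reach is not made up. The controller multiplies each number of a shift by 0.4 m and each number of a turn by 0.12 rad. A row lasts 1/8 s, in which the tool goes at most 62.5 mm and 10.7 degrees, less where a joint would pass 70% of its speed; a pose out of reach is approached as far as the arm can. A call with a number of a shift or a turn outside -1 to 1 is refused whole. A call with a gripper value outside its range is refused whole. The fingers move at their own pace and stop on an object; "force" is the grip in N (left out, the last holds). Time passes only in rows, so rows that do not move let the fingers close, or fill a call up. It gives the time, the measured TCP pose, the force, the opening and the grip force at its end, in the units of the state.
- read_state(): the state, without advancing time (a new reading comes with each control period).
- camera(name): name is "scene" or "top"; returns a dict with "pixels" (420x560x3 uint8, red, green, blue), "intrinsics" (3x3 intrinsics, pixels), "k1" (the pictures are not rectified: a ray, as slopes to the right and down, at radius r is drawn at 1 + k1 r^2 times it, then the intrinsics apply), "xyz" and "orientation" of the camera in the world. Camera axes: x right, y up, looking along -z (the intrinsics and any distortion apply to the point x, -y, -z); pixel columns grow to the right and rows downward; lengths in m; the calibration is good to about 2 mm. A picture is of the moment at which its call begins. There is no depth.
- close_job(): hands the job in; it is judged then, once.
The state is a dict: "clock": time; "q": joint angles; "dq": joint speeds; "effort": joint torques, N m; "ee_pos": TCP position; "tcp_rot": TCP orientation; "ft_force": force on the tool from outside, world axes, zero at the start; "moment": the same for the moment, N m; "opening": finger opening in m; "finger_force": force on a finger pad.
Only numpy, scipy, OpenCV 4.12 (cv2) and the standard library are available. Lean on these libraries where they do the work, as an engineer would, in place of code of your own. Each camera call takes 0.05 s, during which the arm holds its last target. There are 200 camera calls.

## Working session

There is one attempt and no reset: what is moved stays moved. The work goes in short steps, Python scripts to look and compute and a tool call to move; the robot and the scene stay as the last step left them, time stands still between calls to the robot, and variables do not carry over. Pictures are saved under pics/ and viewed, at most 10 in all, crops included, and the job is handed in when it is done.

Besides the shell and the picture viewer there is one more tool, called after "Call:" as a command line: name --pt "numbers of a row" for each row, then --argument value for the rest. servo_tool: Moves the arm, as the interface text tells. Shifts and turns lie within -1 to 1; 1 stands for 0.4 m of shift or 0.12 rad of turn. Its arguments: {"type":"object","properties":{"motion":{"type":"array"},"force":{"type":"number"}},"required":["motion"]}

```bash
ls; mkdir -p pics
cat > h.py <<'E'
from cell import *
import numpy as np, cv2
from scipy.spatial.transform import Rotation as R
def ray(c,u,v):
    K=np.array(c["intrinsics"]);k=c["k1"]
    d=np.array([(u-K[0,2])/K[0,0],(v-K[1,2])/K[1,1]]);s=d.copy()
    for _ in range(30): s=d/(1+k*(s@s))
    return np.array(c["xyz"]),R.from_quat(c["orientation"]).apply([s[0],-s[1],-1])
def onz(c,u,v,z):
    o,d=ray(c,u,v);return o+d*(z-o[2])/d[2]
def px(c,p):
    K=np.array(c["intrinsics"]);q=R.from_quat(c["orientation"]).inv().apply(np.array(p)-c["xyz"])
    s=np.array([q[0],-q[1]])/-q[2];s=s*(1+c["k1"]*(s@s));return K[0,0]*s[0]+K[0,2],K[1,1]*s[1]+K[1,2]
def save(c,n): cv2.imwrite("pics/"+n,c["pixels"][:,:,::-1])
E
python3 - <<'E'
from h import *
import pickle
print(read_state())
for n in("scene","top"):
    c=camera(n);save(c,n+"0.png");pickle.dump(c,open(n+".pkl","wb"));print(n,c["intrinsics"],c["k1"],c["xyz"],c["orientation"])
E
```

```text
pics
{'clock': 0.0, 'q': array([ 1.14229825e+00,  3.08965609e-01,  1.63519020e+00,  1.60460870e-05,
        1.19966815e+00, -6.97016030e-02]), 'dq': array([-2.98707393e-04, -1.63096649e-04, -8.87763686e-04, -1.50613883e-03,
       -8.15915581e-05, -1.60024126e-03]), 'effort': array([ 7.05385228e-04, -4.15249693e+01, -2.76663440e+01, -6.08202572e-05,
        1.02085940e-02,  2.96120461e-06]), 'ee_pos': array([0.21917294, 0.58449847, 0.25206979]), 'tcp_rot': array([ 1.78440261e-01,  9.83950115e-01, -1.07937423e-03, -2.82286365e-04]), 'ft_force': array([-0.08978899,  0.0855052 , -0.03035654]), 'moment': array([ 0.07599713, -0.03403581, -0.02016632]), 'finger_force': 0.0, 'opening': 0.08573024131274079}
scene [[542.65760243   0.         269.02923385]
 [  0.         542.65760243 210.21811832]
 [  0.           0.           1.        ]] 0.06417587778650875 [ 1.11040831 -0.49845215  1.26438908] [0.26360338 0.11137344 0.39003227 0.87520514]
top [[404.19657127   0.         277.01882792]
 [  0.         404.19657127 208.1117445 ]
 [  0.           0.           1.        ]] -0.1169081804425883 [0.397042   0.00697803 1.26151318] [-0.05814892  0.03659647  0.71455111 -0.6962012 ]
```

View pics/scene0.png

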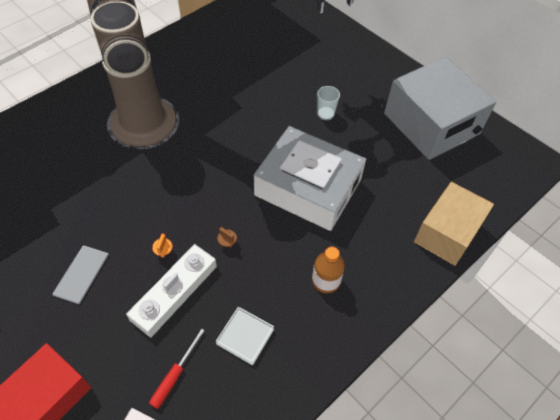

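View pics/top0.png

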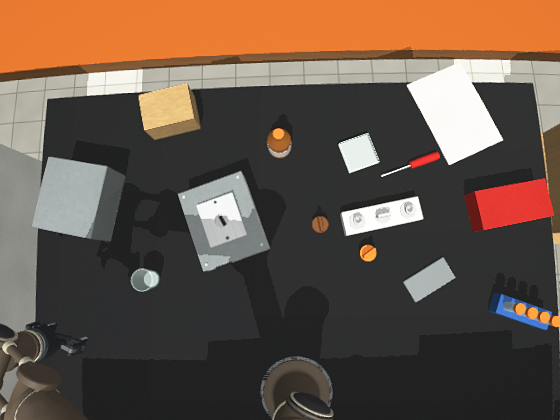

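The top view shows the unit at about (223,220), the rack at about (382,214) with the winged stud in the middle slot, and the gripper at the lower left, clear of both. The slot can be seen through the hole near (221,220).

Run:
```python
from h import *
import pickle
t=pickle.load(open("top.pkl","rb"));s=pickle.load(open("scene.pkl","rb"))
a=t["pixels"][170:275,170:275];b=t["pixels"][190:240,335:430];d=s["pixels"][130:200,270:350];e=s["pixels"][240:340,120:220]
f=lambda i,w,h:cv2.resize(i,(w,h),interpolation=cv2.INTER_CUBIC)
o=np.zeros((600,800,3),np.uint8)
o[:400,:400]=f(a,400,400);o[:210,400:]=f(b,400,210);o[210:560,400:]=f(d,400,350)
cv2.imwrite("pics/crop1.png",o[:,:,::-1])
# blobs: rack (white), unit
hsv=cv2.cvtColor(t["pixels"],cv2.COLOR_RGB2HSV)
m=((hsv[...,1]<40)&(hsv[...,2]>90)).astype(np.uint8)*255
for c in cv2.findContours(m,0,2)[0]:
    if cv2.contourArea(c)>300:
        r=cv2.minAreaRect(c);print(np.round(r[0],1),np.round(r[1],1),round(r[2],1)); 
        if 150<r[0][0]<430 and 180<r[0][1]<250:
            for p in cv2.boxPoints(r): print("  ",p.round(1),onz(t,*p,.042 if r[0][0]>330 else .1).round(3))
```

```text
[  9.1 382.1] [15.  36.6] 21.8
[144.2 280.2] [27.6 23. ] 14.0
[428.9 279.4] [24.8 48.2] 58.0
[381.3 215.5] [24.8 81. ] 78.0
   [339.1 211.8] [ 0.545 -0.146  0.042]
   [418.4 195. ] [ 0.59  -0.393  0.042]
   [423.5 219.2] [ 0.515 -0.403  0.042]
   [344.3 236.1] [ 0.471 -0.158  0.042]
[222.4 221.2] [83.5 71. ] 70.1
   [174.9 194. ] [0.605 0.342 0.1  ]
   [241.6 169.9] [0.671 0.142 0.1  ]
   [270.  248.4] [0.438 0.063 0.1  ]
   [203.3 272.5] [0.373 0.257 0.1  ]
[358.4 152.5] [33.2 33.4] 69.0
[279.3 190.2] [268.5 580.3] 84.8
   [-21.8  82.8] [1.018 1.058 0.1  ]
   [556.1  30.3] [ 1.128 -0.907  0.1  ]
   [580.4 297.7] [ 0.258 -0.862  0.1  ]
   [  2.5 350.2] [0.138 0.895 0.1  ]
```

View pics/crop1.png

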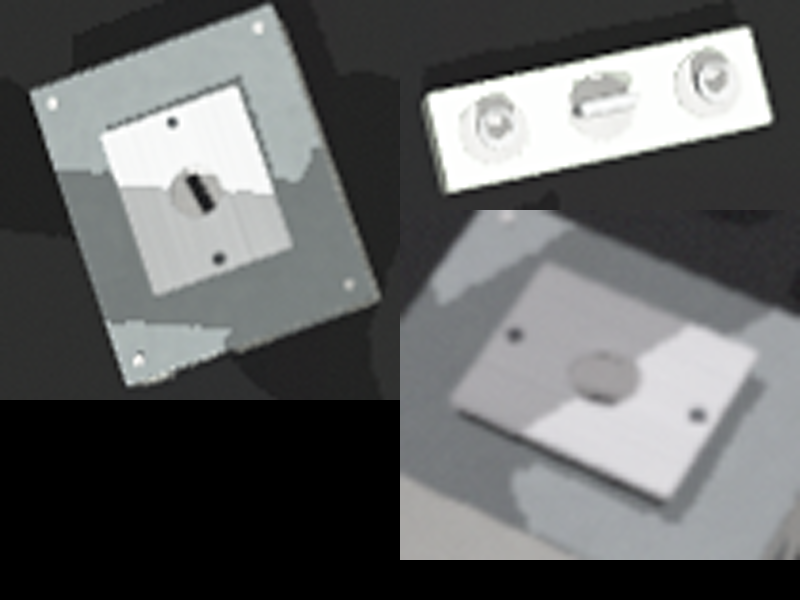

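Crop: the hole is at about (221.5,221) with the dark slot bar tilted. The stud's wing lies along the rack's length at about (383,215). Next I measure those precisely.

Run:
```python
from h import *
import pickle, cell
print([n for n in dir(cell) if not n.startswith('_')], getattr(cell,'nose_length',None))
t=pickle.load(open("top.pkl","rb"));s=pickle.load(open("scene.pkl","rb"))
g=t["pixels"].mean(2)
k=8;sub=cv2.resize(g[205:238,205:240],None,fx=k,fy=k,interpolation=cv2.INTER_CUBIC)
m=(sub<75).astype(np.uint8)
n,l,st,ce=cv2.connectedComponentsWithStats(m)
for i in range(1,n):
    if st[i,4]>100:
        ys,xs=np.nonzero(l==i);P=np.array([onz(t,(x+.5)/k-.5+205,(y+.5)/k-.5+205,.096)[:2] for x,y in zip(xs,ys)])
        w,V=np.linalg.eigh(np.cov(P.T));v=V[:,1];print("dark",P.mean(0).round(4),"axis deg",np.degrees(np.arctan2(v[1],v[0])).round(1),"len",np.sqrt(12*w).round(4))
# screw dots on the cover, by top view
for z,n_,roi,c in((.116,"top",(170,275,170,275),t),(.116,"scene",(130,200,270,350),s)):
    gg=c["pixels"].mean(2)[roi[0]:roi[1],roi[2]:roi[3]]
    bh=cv2.morphologyEx(gg.astype(np.uint8),cv2.MORPH_BLACKHAT,np.ones((7,7),np.uint8))
    q,lab,st,ce=cv2.connectedComponentsWithStats((bh>45).astype(np.uint8))
    for i in range(1,q):
        if st[i,4]>2:
            yy,xx=np.nonzero(lab==i);w=bh[yy,xx].astype(float);u=(xx*w).sum()/w.sum()+roi[2];v=(yy*w).sum()/w.sum()+roi[0]
            print(n_,st[i,4],round(u,1),round(v,1),onz(c,u,v,z).round(4))
# white cover + unit deck from scene: rack contour
hsv=cv2.cvtColor(s["pixels"],cv2.COLOR_RGB2HSV)
mm=((hsv[...,1]<40)&(hsv[...,2]>140)).astype(np.uint8);mm[:, :110]=0;mm[:240]=0;mm[345:]=0;mm[:,225:]=0
for c in cv2.findContours(mm,0,2)[0]:
    if cv2.contourArea(c)>300: 
        a=cv2.approxPolyDP(c,5,True)[:,0]; print([(tuple(p),tuple(onz(s,*p,.042)[:2].round(3))) for p in a])
o=np.zeros((600,800,3),np.uint8)
o[:400,:400]=cv2.resize(s["pixels"][235:335,125:225],(400,400),interpolation=cv2.INTER_CUBIC)
o[:400,400:]=cv2.resize(t["pixels"][195:235,363:403],(400,400),interpolation=cv2.INTER_CUBIC)
cv2.imwrite("pics/crop2.png",o[:400,:,::-1])
```

```text
['Unreachable', 'camera', 'close_job', 'nose_length', 'read_state'] 0.022
dark [0.5236 0.2019] axis deg -150.9 len [0.0082 0.029 ]
top 26 237.3 170.7 [0.6653 0.1533 0.116 ]
top 20 223.3 193.7 [0.5986 0.1945 0.116 ]
top 8 236.2 202.0 [0.5731 0.1572 0.116 ]
top 8 214.8 201.7 [0.5757 0.2195 0.116 ]
top 3 240.0 213.0 [0.5409 0.1466 0.116 ]
top 46 222.1 220.1 [0.5218 0.1987 0.116 ]
top 6 241.8 217.4 [0.5282 0.1415 0.116 ]
top 9 227.0 237.4 [0.4718 0.1847 0.116 ]
scene 5 283.8 130.3 [0.3897 0.226  0.116 ]
scene 10 302.8 130.3 [0.425  0.2657 0.116 ]
scene 4 270.2 148.8 [0.4137 0.153  0.116 ]
scene 4 292.5 154.5 [0.4687 0.1847 0.116 ]
scene 6 310.0 167.5 [0.532 0.189 0.116]
scene 7 329.0 170.6 [0.5732 0.2193 0.116 ]
scene 77 308.4 182.6 [0.5648 0.1509 0.116 ]
scene 14 331.4 178.6 [0.5958 0.2053 0.116 ]
[((np.int32(195), np.int32(244)), (np.float64(0.475), np.float64(-0.163))), ((np.int32(126), np.int32(313)), (np.float64(0.515), np.float64(-0.4))), ((np.int32(147), np.int32(334)), (np.float64(0.591), np.float64(-0.393))), ((np.int32(214), np.int32(267)), (np.float64(0.559), np.float64(-0.169))), ((np.int32(214), np.int32(258)), (np.float64(0.539), np.float64(-0.153)))]
```

View pics/crop2.png

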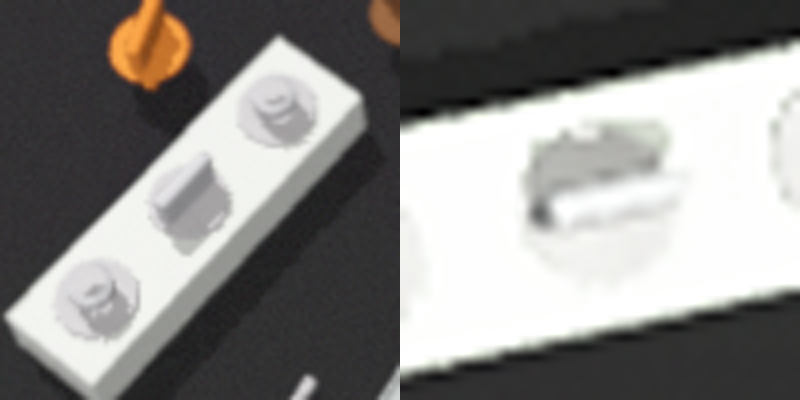

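The cover's screws give a hatch centre of (0.522,0.202) and a unit yaw of about 18.4° from both views. The slot yaw is about 29–33°. The crop shows the flange centre at about (382.8,215) in top and (172.3,286) in scene.

```bash
cat >> h.py <<'E'
def go(x,y,z,yaw):
    s=read_state();r=R.from_quat(s["tcp_rot"]).as_matrix();y0=np.arctan2(r[1,0],r[0,0]);a=np.radians(yaw)
    rz=-((a-y0+np.pi)%(2*np.pi)-np.pi);d=np.array([x,y,z])-s["ee_pos"]
    f=lambda q:np.round([d[0]*np.cos(q)+d[1]*np.sin(q),d[0]*np.sin(q)-d[1]*np.cos(q),-d[2]],4)
    print("t %.2f yaw0 %.1f rz %.3f rad (%.2f units); shift units if rotated first"%(s["clock"],np.degrees(y0),rz,rz/.12),f(a)/.4,"; unrotated",f(y0)/.4,"tilt z axis",r[:,2].round(4))
E
python3 - <<'E'
from h import *
import pickle
t=pickle.load(open("top.pkl","rb"));s=pickle.load(open("scene.pkl","rb"))
print(onz(t,382.8,215,.046).round(4),onz(s,172.3,286,.046).round(4))
for n,c in(("t",t),("s",s)): print(n,"rack centre px",px(c,(.531,-.276,.042)),"wing top ends",[onz(c,*p,.076).round(4) for p in ([(378.2,215.7),(390.5,213)] if n=="t" else [(164.3,285),(177,273)])])
go(.531,-.276,.25,100.3)
E
```

```text
[ 0.5315 -0.2777  0.046 ] [ 0.5336 -0.2782  0.046 ]
t rack centre px (np.float64(381.9612177503883), np.float64(215.32401020696727)) wing top ends [array([ 0.5265, -0.2569,  0.076 ]), array([ 0.5334, -0.294 ,  0.076 ])]
s rack centre px (np.float64(172.6214410610644), np.float64(285.441609871609)) wing top ends [array([ 0.5329, -0.2962,  0.076 ]), array([ 0.5275, -0.2547,  0.076 ])]
t 0.10 yaw0 159.4 rz 1.032 rad (8.60 units); shift units if rotated first [-2.256    0.38225  0.0055 ] ; unrotated [-1.48525 -1.74075  0.0055 ] tilt z axis [-9.0e-04 -1.9e-03 -1.0e+00]
```

Call:
servo_tool --pt "1 0 0 0 0 0 0.95" --pt "1 0 0 0 0 0 0.95" --pt "1 0 0 0 0 0 0.95" --pt "1 0 0 0 0 0 0.95" --pt "1 0 0 0 0 0 0.95"

```text
clock: 0.72
ee_pos: [0.2193, 0.5848, 0.2525]
tcp_rot: [0.45, 0.893, -0.001, 0.0]
ft_force: [-0.1, -0.1, -0.2]
opening: 0.0856
finger_force: 0.0
```

Call:
servo_tool --pt "1 0 0 0 0 0 0.95" --pt "1 0 0 0 0 0 0.95" --pt "1 0 0 0 0 0 0.95" --pt "1 0 0 0 0 0 0.95" --pt "1 -0.15 0.025 0 0 0 0.05"

```text
clock: 1.35
ee_pos: [0.2399, 0.5298, 0.2525]
tcp_rot: [0.64, 0.769, 0.0, -0.0]
ft_force: [2.2, -2.3, 0.4]
opening: 0.0853
finger_force: 0.0
```

Call:
servo_tool --pt "1 -0.15 0.025 0 0 0 0" --pt "1 -0.15 0.025 0 0 0 0" --pt "1 -0.15 0.025 0 0 0 0" --pt "1 -0.15 0.025 0 0 0 0" --pt "1 -0.15 0.025 0 0 0 0"

```text
clock: 1.98
ee_pos: [0.3434, 0.24, 0.253]
tcp_rot: [0.64, 0.768, 0.0, 0.0]
ft_force: [1.5, 0.3, -0.2]
opening: 0.0854
finger_force: 0.0
```

Call:
servo_tool --pt "1 -0.15 0.025 0 0 0 0" --pt "1 -0.15 0.025 0 0 0 0" --pt "1 -0.15 0.025 0 0 0 0" --pt "1 -0.15 0.025 0 0 0 0" --pt "1 -0.15 0.025 0 0 0 0"

```text
clock: 2.6
ee_pos: [0.4463, -0.0463, 0.2532]
tcp_rot: [0.641, 0.768, 0.0, 0.0]
ft_force: [1.6, 0.1, -0.2]
opening: 0.0852
finger_force: 0.0
```

Call:
servo_tool --pt "1 -0.15 0.025 0 0 0 0" --pt "1 -0.15 0.025 0 0 0 0" --pt "1 -0.15 0.025 0 0 0 0" --pt "1 0 0 0 0 0 0" --pt "1 0 0 0 0 0 0"

```text
clock: 3.22
ee_pos: [0.5071, -0.2156, 0.2524]
tcp_rot: [0.641, 0.768, -0.0, -0.001]
ft_force: [-0.1, 0.2, -0.8]
opening: 0.0854
finger_force: 0.0
```

Run:
```python
from h import *
go(.5315,-.2765,.10,100.3)
go(.5315,-.2765,.064,100.3)
```

```text
t 3.23 yaw0 100.3 rz -0.001 rad (-0.00 units); shift units if rotated first [-0.16075  0.03275  0.381  ] ; unrotated [-0.16075  0.03275  0.381  ] tilt z axis [-0.0021  0.0017 -1.    ]
t 3.23 yaw0 100.3 rz -0.001 rad (-0.00 units); shift units if rotated first [-0.16075  0.03275  0.471  ] ; unrotated [-0.16075  0.03275  0.471  ] tilt z axis [-0.0021  0.0017 -1.    ]
```

Call:
servo_tool --pt "1 -0.08 0.016 0.05 0 0 0" --pt "1 -0.08 0.016 0.1 0 0 0" --pt "1 0 0 0.1 0 0 0" --pt "0.7 0 0 0.1 0 0 0" --pt "0.6 0 0 0 0 0 0"

```text
clock: 3.85
ee_pos: [0.5286, -0.2729, 0.1096]
tcp_rot: [0.64, 0.768, -0.001, -0.005]
ft_force: [-0.8, -0.3, 0.4]
opening: 0.0519
finger_force: 0.0
```

Run:
```python
from h import *
go(.5315,-.2765,.072,100.3)
t=camera("top");s=camera("scene")
o=np.zeros((400,800,3),np.uint8)
o[:,:400]=cv2.resize(s["pixels"][225:345,115:235],(400,400),interpolation=cv2.INTER_CUBIC)
o[:,400:]=cv2.resize(t["pixels"][175:255,343:423],(400,400),interpolation=cv2.INTER_CUBIC)
cv2.imwrite("pics/crop3.png",o[:,:,::-1])
```

```text
t 3.85 yaw0 100.4 rz 0.002 rad (0.02 units); shift units if rotated first [-0.01    0.0055  0.094 ] ; unrotated [-0.01    0.0055  0.094 ] tilt z axis [-0.0083  0.0054 -1.    ]
```

View pics/crop3.png

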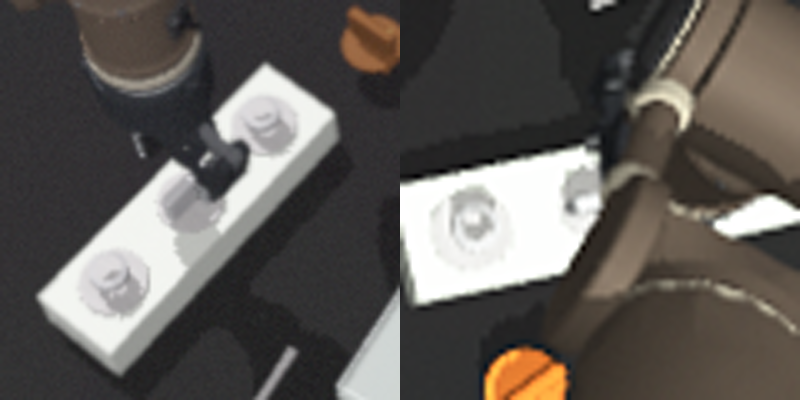

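The scene crop shows the fingers over the middle stud, either side of its wing at about (195,180). I descend and close, gently.

Call:
servo_tool --pt "0.6 -0.01 0.005 0.05 0 0 0" --pt "0.6 0 0 0.03 0 0 0" --pt "0.6 0 0 0 0 0 0" --pt "0.5 0 0 0 0 0 0" --pt "0.5 0 0 0 0 0 0" --force 30

```text
clock: 4.58
ee_pos: [0.535, -0.2806, 0.0818]
tcp_rot: [0.641, 0.768, 0.0, 0.0]
ft_force: [-0.4, 0.7, -0.1]
opening: 0.0428
finger_force: 0.0
```

Run:
```python
from h import *
go(.5315,-.2765,.072,100.3)
```

```text
t 4.58 yaw0 100.3 rz 0.000 rad (0.00 units); shift units if rotated first [ 0.0115 -0.007   0.0245] ; unrotated [ 0.0115 -0.007   0.0245] tilt z axis [ 8.e-04 -5.e-04 -1.e+00]
```

Call:
servo_tool --pt "0.5 0.0115 -0.007 0.0 0 0 0" --pt "0.5 0 0 0.024 0 0 0" --pt "0.4 0 0 0 0 0 0" --pt "0.1 0 0 0 0 0 0" --pt "0 0 0 0 0 0 0" --force 30

```text
clock: 5.2
ee_pos: [0.5312, -0.2764, 0.0718]
tcp_rot: [0.641, 0.768, -0.0, 0.0]
ft_force: [-0.3, 0.5, -0.7]
opening: 0.0096
finger_force: 31.9
```

Call:
servo_tool --pt "0 0 0 0 0 0 0" --pt "0 0 0 0 0 0 0" --pt "0 0 0 0 0 0 0" --pt "0 0 0 0 0 0 0" --pt "0 0 0 0 0 0 0" --force 50

```text
clock: 5.82
ee_pos: [0.5312, -0.2763, 0.0717]
tcp_rot: [0.641, 0.768, -0.0, 0.0]
ft_force: [-0.3, -0.3, -0.3]
opening: 0.0089
finger_force: 54.7
```

Run:
```python
from h import *
s=read_state();print(s["moment"],s["ft_force"])
go(.5315,-.2765,.25,100.3)
```

```text
[-0.16040722  0.00085873 -0.01537553] [-0.27336099 -0.26601563 -0.33090074]
t 5.83 yaw0 100.3 rz 0.000 rad (0.00 units); shift units if rotated first [-0.0005   0.00075 -0.44575] ; unrotated [-0.0005   0.00075 -0.44575] tilt z axis [ 1.e-04 -1.e-04 -1.e+00]
```

Call:
servo_tool --pt "0 0 0 -0.03 0 0 0" --pt "0 0 0 -0.08 0 0 0" --pt "0 0 0 -0.12 0 0 0" --pt "0 0 0 -0.12 0 0 0" --pt "0 0 0 -0.09 0 0 0"

```text
clock: 6.45
ee_pos: [0.5318, -0.2765, 0.2511]
tcp_rot: [0.641, 0.768, 0.0, 0.002]
ft_force: [0.3, 0.1, -0.6]
opening: 0.009
finger_force: 54.7
```

Call:
servo_tool --pt "0 0 0 0 0 0 -0.9" --pt "0 0 0 0 0 0 -0.9" --pt "0 0 0 0 0 0 -0.9" --pt "0 0 0 0 0 0 -0.9" --pt "0 0 0 0 0 0 -0.9"

```text
clock: 7.08
ee_pos: [0.531, -0.2761, 0.2484]
tcp_rot: [0.411, 0.912, 0.0, 0.0]
ft_force: [0.4, -0.4, -0.1]
opening: 0.0093
finger_force: 54.7
```

Call:
servo_tool --pt "0 0 0 0 0 0 -0.9" --pt "0 0 0 0 0 0 -0.9" --pt "0 0 0 0 0 0 -0.9" --pt "0 0 0 0 0 0 -0.9" --pt "0 0 0 0 0 0 -0.9"

```text
clock: 7.7
ee_pos: [0.5311, -0.2761, 0.2484]
tcp_rot: [0.153, 0.988, -0.0, 0.0]
ft_force: [-0.1, -0.1, 0.4]
opening: 0.009
finger_force: 54.7
```

Call:
servo_tool --pt "0 0 0 0 0 0 -0.9" --pt "0 0 0 0 0 0 -0.9" --pt "0 0 0 0 0 0 -0.9" --pt "0 0 0 0 0 0 -0.9" --pt "0 0 0 0 0 0 -0.9"

```text
clock: 8.32
ee_pos: [0.5311, -0.2761, 0.2485]
tcp_rot: [-0.116, 0.993, -0.0, 0.0]
ft_force: [0.2, -0.7, -0.8]
opening: 0.0089
finger_force: 54.7
```

Call:
servo_tool --pt "0 0 0 0 0 0 -0.9" --pt "0 0 0 0 0 0 -0.9" --pt "0 0 0 0 0 0 -0.8" --pt "0 0 0 0 0 0 0" --pt "0 0 0 0 0 0 0"

```text
clock: 8.95
ee_pos: [0.5311, -0.2762, 0.248]
tcp_rot: [-0.267, 0.964, -0.0, 0.0]
ft_force: [-0.2, -0.9, -1.0]
opening: 0.0091
finger_force: 54.7
```

Run:
```python
from h import *
s=read_state();print(s["q"].round(2),s["opening"])
go(.522,.202,.25,211)
```

```text
[-0.55  0.26  1.7   0.    1.18 -2.66] 0.009078138701147041
t 8.95 yaw0 -149.1 rz -0.001 rad (-0.01 units); shift units if rotated first [-0.59625  1.0365  -0.005  ] ; unrotated [-0.595    1.03725 -0.005  ] tilt z axis [ 3.e-04 -1.e-04 -1.e+00]
```

Call:
servo_tool --pt "0 -0.066 0.115 0 0 0 0" --pt "0 -0.066 0.115 0 0 0 0" --pt "0 -0.066 0.115 0 0 0 0" --pt "0 -0.066 0.115 0 0 0 0" --pt "0 -0.066 0.115 0 0 0 0"

```text
clock: 9.57
ee_pos: [0.5256, -0.0095, 0.2481]
tcp_rot: [-0.267, 0.964, -0.0, 0.0]
ft_force: [-0.4, 1.1, 0.1]
opening: 0.0091
finger_force: 54.6
```

Call:
servo_tool --pt "0 -0.066 0.115 0 0 0 0" --pt "0 -0.066 0.115 0 0 0 0" --pt "0 -0.066 0.115 0 0 0 0" --pt "0 -0.066 0.117 0 0 0 0" --pt "0 0 0 0 0 0 0"

```text
clock: 10.2
ee_pos: [0.5207, 0.2052, 0.248]
tcp_rot: [-0.269, 0.963, 0.001, 0.0]
ft_force: [-0.0, -0.6, -1.2]
opening: 0.009
finger_force: 54.6
```

Call:
servo_tool --pt "0 0 0 0.1 0 0 0" --pt "0 0 0 0.07 0 0 0" --pt "0 0 0 0 0 0 0" --pt "0 0 0 0 0 0 0" --pt "0 0 0 0 0 0 0"

```text
clock: 10.82
ee_pos: [0.5225, 0.2017, 0.1816]
tcp_rot: [-0.267, 0.964, -0.0, 0.002]
ft_force: [0.2, 0.1, -0.8]
opening: 0.0094
finger_force: 54.6
```

Run:
```python
from h import *
import pickle
go(.522,.202,.15,211)
s=camera("scene");t=camera("top");pickle.dump((s,t),open("st2.pkl","wb"))
o=np.zeros((500,800,3),np.uint8)
o[:,:500]=cv2.resize(s["pixels"][100:200,260:360],(500,500),interpolation=cv2.INTER_CUBIC)
o[:300,500:]=cv2.resize(t["pixels"][180:260,180:260],(300,300),interpolation=cv2.INTER_CUBIC)
cv2.imwrite("pics/crop4.png",o[:,:,::-1])
```

```text
t 10.82 yaw0 -149.0 rz -0.000 rad (-0.00 units); shift units if rotated first [0.00075 0.00125 0.079  ] ; unrotated [0.00075 0.00125 0.079  ] tilt z axis [ 3.4e-03  9.0e-04 -1.0e+00]
```

View pics/crop4.png

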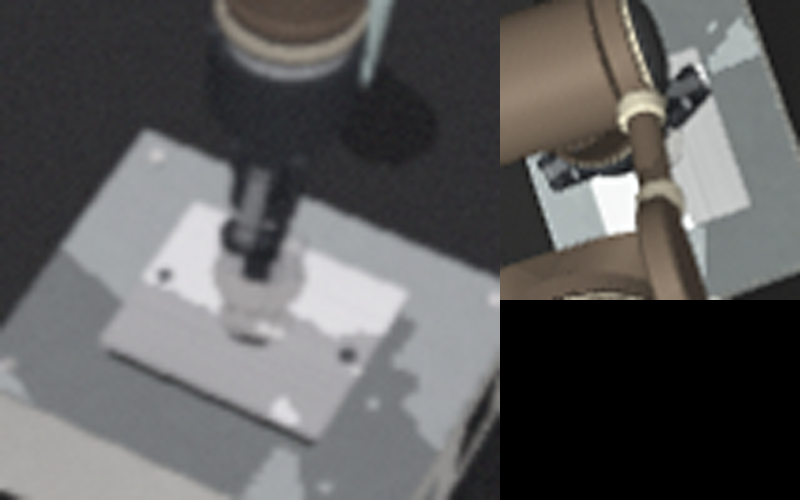

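The scene crop shows the held stud's flange at about (259,278), with the cross head's tip over the hole. I check that against its predicted position.

Run:
```python
from h import *
import pickle
s,t=pickle.load(open("st2.pkl","rb"))
p=px(s,(.5225,.2017,.156));print((p[0]-259.5)*5,(p[1]-99.5)*5)
p=px(s,(.522,.202,.116));print((p[0]-259.5)*5,(p[1]-99.5)*5)
print(onz(s,260+258.5/5-.5,100+277/5-.5,.156))
```

```text
262.7770896925594 269.5643938551811
256.7418926301036 316.1521675910568
[0.5245681  0.19652098 0.156     ]
```

Call:
servo_tool --pt "0 0 0 0.03 0 0 0" --pt "0 0 0 0.02 0 0 0" --pt "0 0 0 0.01 0 0 0" --pt "0 0 0 0 0 0 0" --pt "0 0 0 0 0 0 0"

```text
clock: 11.55
ee_pos: [0.5212, 0.2017, 0.1557]
tcp_rot: [-0.267, 0.964, 0.0, 0.0]
ft_force: [-0.5, -0.0, -1.5]
opening: 0.0091
finger_force: 54.6
```

Call:
servo_tool --pt "0 0 0 0.004 0 0 0" --pt "0 0 0 0.004 0 0 0" --pt "0 0 0 0.004 0 0 0" --pt "0 0 0 0 0 0 0" --pt "0 0 0 0 0 0 0"

```text
clock: 12.18
ee_pos: [0.5209, 0.2017, 0.1507]
tcp_rot: [-0.267, 0.964, 0.0, -0.0]
ft_force: [-0.9, 0.9, -1.7]
opening: 0.0091
finger_force: 54.6
```

Run:
```python
from h import *
s=read_state();print(s["moment"],s["ft_force"],s["opening"])
go(.522,.202,.151,211)
```

```text
[ 0.18181872  0.03021823 -0.02761389] [-0.88327233  0.92750239 -1.6813371 ] 0.009087480940114537
t 12.18 yaw0 -149.0 rz 0.000 rad (0.00 units); shift units if rotated first [-0.00275 -0.00075 -0.00075] ; unrotated [-0.00275 -0.00075 -0.00075] tilt z axis [-4.e-04  2.e-04 -1.e+00]
```

No contact yet, 3.5 mm below the keeper's face, so the head seems to have dropped in. I continue slowly.

Call:
servo_tool --pt "0 -0.002 0 0.004 0 0 0" --pt "0 0 0 0.004 0 0 0" --pt "0 0 0 0.003 0 0 0" --pt "0 0 0 0 0 0 0" --pt "0 0 0 0 0 0 0"

```text
clock: 12.8
ee_pos: [0.5217, 0.2021, 0.1464]
tcp_rot: [-0.267, 0.964, 0.0, 0.0]
ft_force: [-1.9, 2.0, -1.7]
opening: 0.0092
finger_force: 54.6
```

Run:
```python
from h import *
s=read_state();print(s["moment"],s["ft_force"],s["opening"])
go(.522,.202,.138,211)
```

```text
[ 0.34389907  0.0551479  -0.04535779] [-1.8691815   2.01258829 -1.71025104] 0.009169077878624254
t 12.80 yaw0 -149.0 rz 0.000 rad (0.00 units); shift units if rotated first [-0.00025 -0.00075  0.021  ] ; unrotated [-0.00025 -0.00075  0.021  ] tilt z axis [ 0.e+00  2.e-04 -1.e+00]
```

In the slot, with a slight side load along tool +y. I give way 0.8 mm to that and push in.

Call:
servo_tool --pt "0 0 0.002 0 0 0 0" --pt "0 0 0 0.003 0 0 0" --pt "0 0 0 0.005 0 0 0" --pt "0 0 0 0 0 0 0" --pt "0 0 0 0 0 0 0"

```text
clock: 13.42
ee_pos: [0.5215, 0.2025, 0.1443]
tcp_rot: [-0.267, 0.964, -0.0, 0.0]
ft_force: [-2.5, -0.5, 5.5]
opening: 0.0093
finger_force: 55.7
```

Run:
```python
from h import *
s=read_state();print(s["moment"],s["ft_force"],s["opening"])
go(.522,.202,.138,211)
```

```text
[-0.19285603  0.38110551  0.03709934] [-2.54526645 -0.52718493  5.52962061] 0.009283427980243621
t 13.43 yaw0 -149.0 rz 0.000 rad (0.00 units); shift units if rotated first [-0.00025 -0.00175  0.01575] ; unrotated [-0.00025 -0.00175  0.01575] tilt z axis [ 2.e-04 -6.e-04 -1.e+00]
```

Call:
servo_tool --pt "0 0 0 0.004 0 0 0" --pt "0 0 0 0.006 0 0 0" --pt "0 0 0 0.006 0 0 0" --pt "0 0 0 0 0 0 0" --pt "0 0 0 0 0 0 0" --force 80

```text
clock: 14.05
ee_pos: [0.5216, 0.2025, 0.139]
tcp_rot: [-0.267, 0.964, -0.0, -0.0]
ft_force: [-4.5, -1.0, 10.6]
opening: 0.0087
finger_force: 81.5
```

Run:
```python
from h import *
s=read_state();print(s["moment"],s["ft_force"],s["opening"])
go(.522,.202,.138,211)
```

```text
[-0.22872885  0.73623282 -0.02728011] [-4.45006072 -0.96969916 10.57858741] 0.00874091804133226
t 14.05 yaw0 -149.0 rz 0.000 rad (0.00 units); shift units if rotated first [-0.00025 -0.00175  0.0025 ] ; unrotated [-0.00025 -0.00175  0.0025 ] tilt z axis [-0.e+00 -6.e-04 -1.e+00]
```

Call:
servo_tool --pt "0 0.002 0 0.002 0 0 0" --pt "0 0 0 0 0 0 0" --pt "0 0 0 0 0 0 0.4" --pt "0 0 0 0 0 0 0.6" --pt "0 0 0 0 0 0 0"

```text
clock: 14.68
ee_pos: [0.5224, 0.2026, 0.1389]
tcp_rot: [-0.209, 0.978, -0.0, 0.002]
ft_force: [-1.8, -2.2, 11.7]
opening: 0.0083
finger_force: 81.6
```

Run:
```python
from h import *
s=read_state();print(s["moment"],s["ft_force"],s["opening"])
go(.522,.202,.138,121)
```

```text
[-0.20571553  0.4374632  -0.12035089] [-1.84430574 -2.22330237 11.69374176] 0.008288611357905783
t 14.68 yaw0 -155.9 rz 1.450 rad (12.09 units); shift units if rotated first [-0.00075 -0.00175  0.00225] ; unrotated [ 0.00175 -0.001    0.00225] tilt z axis [ 3.6e-03  6.0e-04 -1.0e+00]
```

Call:
servo_tool --pt "0 0 0 0.001 0 0 0" --pt "0 0 0 0 0 0 0.5" --pt "0 0 0 0 0 0 0.5" --pt "0 0 0 0 0 0 0.5" --pt "0 0 0 0 0 0 0"

```text
clock: 15.3
ee_pos: [0.5232, 0.2026, 0.1388]
tcp_rot: [-0.12, 0.993, -0.0, 0.003]
ft_force: [-0.6, -1.2, 10.3]
opening: 0.0085
finger_force: 81.6
```

Run:
```python
from h import *
s=read_state();print(s["moment"],s["ft_force"],s["opening"])
go(.522,.202,.138,121)
```

```text
[-0.23936127  0.34024435 -0.04306409] [-0.60385409 -1.24571534 10.34322465] 0.008490353349571133
t 15.30 yaw0 -166.2 rz 1.271 rad (10.59 units); shift units if rotated first [ 0.00025 -0.00325  0.002  ] ; unrotated [ 0.00325 -0.00075  0.002  ] tilt z axis [ 5.2e-03  6.0e-04 -1.0e+00]
```

Turned 17° with little torque, so the head is clear below the plate. I go on turning.

Call:
servo_tool --pt "0 0 0 0 0 0 0.7" --pt "0 0 0 0 0 0 0.7" --pt "0 0 0 0 0 0 0.7" --pt "0 0 0 0 0 0 0.7" --pt "0 0 0 0 0 0 0.7"

```text
clock: 15.92
ee_pos: [0.5237, 0.2023, 0.139]
tcp_rot: [0.09, 0.996, 0.0, 0.003]
ft_force: [1.2, -2.3, 11.7]
opening: 0.0086
finger_force: 81.5
```

Call:
servo_tool --pt "0 0 0 0 0 0 0.7" --pt "0 0 0 0 0 0 0.7" --pt "0 0 0 0 0 0 0.7" --pt "0 0 0 0 0 0 0.7" --pt "0 0 0 0 0 0 0.7"

```text
clock: 16.55
ee_pos: [0.5237, 0.2023, 0.139]
tcp_rot: [0.296, 0.955, 0.001, 0.003]
ft_force: [-0.6, -1.5, 10.7]
opening: 0.009
finger_force: 81.5
```

Run:
```python
from h import *
s=read_state();print(s["moment"],s["ft_force"],s["opening"])
go(.522,.202,.138,121)
```

```text
[-0.32744181  0.25852422  0.09208926] [-0.64687099 -1.49336513 10.68331775] 0.0090052332139367
t 16.55 yaw0 145.6 rz 0.429 rad (3.58 units); shift units if rotated first [ 0.0015 -0.004   0.0025] ; unrotated [ 0.003  -0.003   0.0025] tilt z axis [ 6.3e-03  1.0e-04 -1.0e+00]
```

Call:
servo_tool --pt "0 0 0 0 0 0 0.7" --pt "0 0 0 0 0 0 0.7" --pt "0 0 0 0 0 0 0.7" --pt "0 0 0 0 0 0 0.7" --pt "0 0 0 0 0 0 0"

```text
clock: 17.18
ee_pos: [0.5236, 0.2024, 0.139]
tcp_rot: [0.451, 0.893, 0.002, 0.003]
ft_force: [0.1, -0.9, 10.7]
opening: 0.0086
finger_force: 81.5
```

Run:
```python
from h import *
s=read_state();print(s["moment"],s["ft_force"],s["opening"])
go(.522,.202,.138,121)
```

```text
[-0.26395305  0.25100119 -0.04786113] [ 0.11801461 -0.9439193  10.70795123] 0.008581425377464575
t 17.18 yaw0 126.4 rz 0.095 rad (0.79 units); shift units if rotated first [ 0.00125 -0.004    0.0025 ] ; unrotated [ 0.00175 -0.00375  0.0025 ] tilt z axis [ 6.2e-03  4.0e-04 -1.0e+00]
```

Call:
servo_tool --pt "0 0 0 0 0 0 0.4" --pt "0 0 0 0 0 0 0.4" --pt "0 0 0 0 0 0 0" --pt "0 0 0 0 0 0 0" --pt "0 0 0 -0.003 0 0 0"

```text
clock: 17.8
ee_pos: [0.5236, 0.2024, 0.1399]
tcp_rot: [0.493, 0.87, 0.002, 0.003]
ft_force: [0.5, -1.3, 8.7]
opening: 0.0085
finger_force: 81.3
```

Call:
servo_tool --pt "0 0 0 -0.003 0 0 0" --pt "0 0 0 -0.002 0 0 0" --pt "0 0 0 0 0 0 0" --pt "0 0 0 0 0 0 0" --pt "0 0 0 0 0 0 0"

```text
clock: 18.42
ee_pos: [0.5235, 0.2024, 0.1417]
tcp_rot: [0.493, 0.87, 0.002, 0.003]
ft_force: [0.8, -1.3, 8.7]
opening: 0.0085
finger_force: 81.1
```

Run:
```python
from h import *
s=read_state();print(s["moment"],s["ft_force"],s["opening"])
go(.522,.202,.1422,121)
```

```text
[-0.23394987  0.02732249 -0.04688789] [ 0.75596241 -1.26808649  8.74502971] 0.00852955477271032
t 18.43 yaw0 121.0 rz -0.001 rad (-0.01 units); shift units if rotated first [ 0.00125 -0.00375 -0.00125] ; unrotated [ 0.00125 -0.00375 -0.00125] tilt z axis [ 6.3e-03  4.0e-04 -1.0e+00]
```

Cover depth is now about 4 mm, past the 6 mm hang-up, so the head is entering the groove. I ease off further until the wrist is unloaded.

Call:
servo_tool --pt "0 0 0 -0.002 0 0 0" --pt "0 0 0 -0.0015 0 0 0" --pt "0 0 0 0 0 0 0" --pt "0 0 0 0 0 0 0" --pt "0 0 0 0 0 0 0"

```text
clock: 19.05
ee_pos: [0.5235, 0.2024, 0.1422]
tcp_rot: [0.493, 0.87, 0.002, 0.003]
ft_force: [3.5, -2.1, 7.0]
opening: 0.0084
finger_force: 80.9
```

Run:
```python
from h import *
s=read_state();print(s["moment"],s["ft_force"],s["opening"])
go(.522,.202,.1422,121)
```

```text
[-0.32387133 -0.5051266   0.00448115] [ 3.46192508 -2.12887153  6.99492626] 0.00842084409391952
t 19.05 yaw0 121.0 rz -0.001 rad (-0.01 units); shift units if rotated first [ 0.001   -0.00375  0.     ] ; unrotated [ 0.001   -0.00375  0.     ] tilt z axis [ 6.4e-03  5.0e-04 -1.0e+00]
```

Call:
servo_tool --pt "0 0 0 -0.002 0 0 0" --pt "0 0 0 -0.001 0 0 0" --pt "0 0 0 0 0 0 0" --pt "0 0 0 0 0 0 0" --pt "0 0 0 0 0 0 0"

```text
clock: 19.68
ee_pos: [0.5234, 0.2024, 0.1423]
tcp_rot: [0.493, 0.87, 0.002, 0.003]
ft_force: [5.8, -0.9, 0.9]
opening: 0.0088
finger_force: 80.1
```

Run:
```python
from h import *
s=read_state();print(s["moment"],s["ft_force"],s["opening"])
go(.522,.202,.1422,121)
```

```text
[-0.2124157  -0.93724688 -0.03529357] [ 5.76803852 -0.89000815  0.85301608] 0.008828674550564125
t 19.68 yaw0 121.0 rz -0.001 rad (-0.01 units); shift units if rotated first [ 0.001   -0.0035   0.00025] ; unrotated [ 0.001   -0.0035   0.00025] tilt z axis [ 6.5e-03  6.0e-04 -1.0e+00]
```

Height has stopped at 3.4 mm depth and the wrist is unloaded, so the head is seated. I release and rise.

Call:
servo_tool --pt "0.15 0 0 0 0 0 0" --pt "0.4 0 0 0 0 0 0" --pt "0.6 0 0 0 0 0 0" --pt "0.6 0 0 0 0 0 0" --pt "0.6 0 0 0 0 0 0" --force 20

```text
clock: 20.3
ee_pos: [0.5202, 0.2023, 0.1412]
tcp_rot: [0.493, 0.87, -0.0, -0.0]
ft_force: [-0.3, 0.1, 0.3]
opening: 0.0512
finger_force: 0.0
```

Call:
servo_tool --pt "0.6 0 0 -0.05 0 0 0" --pt "0.6 0 0 -0.1 0 0 0" --pt "0.6 0 0 -0.1 0 0 0" --pt "0.6 0 0 0 0 0 0" --pt "0.6 0 0 0 0 0 0"

```text
clock: 20.92
ee_pos: [0.5201, 0.2022, 0.241]
tcp_rot: [0.493, 0.87, -0.0, -0.0]
ft_force: [-0.8, 0.5, -0.4]
opening: 0.0514
finger_force: 0.0
```

Call:
servo_tool --pt "0.6 -0.1 -0.1 0 0 0 0" --pt "0.6 -0.1 -0.1 0 0 0 0" --pt "0.6 -0.1 -0.1 0 0 0 0" --pt "0.6 -0.1 -0.1 0 0 0 0" --pt "0.6 0 0 0 0 0 0"

```text
clock: 21.55
ee_pos: [0.4634, -0.02, 0.2395]
tcp_rot: [0.495, 0.869, -0.001, -0.002]
ft_force: [-0.1, -0.3, -0.8]
opening: 0.0514
finger_force: 0.0
```

Run:
```python
from h import *
s=camera("scene");t=camera("top")
o=np.zeros((400,800,3),np.uint8)
o[:,:400]=cv2.resize(s["pixels"][120:200,270:350],(400,400),interpolation=cv2.INTER_CUBIC)
o[:,400:]=cv2.resize(t["pixels"][180:260,180:260],(400,400),interpolation=cv2.INTER_CUBIC)
cv2.imwrite("pics/crop5.png",o[:,:,::-1])
p=px(s,(.5235,.2024,.1163));print((p[0]-269.5)*5,(p[1]-119.5)*5)
```

```text
209.2772266434912 217.05895991968518
```

View pics/crop5.png

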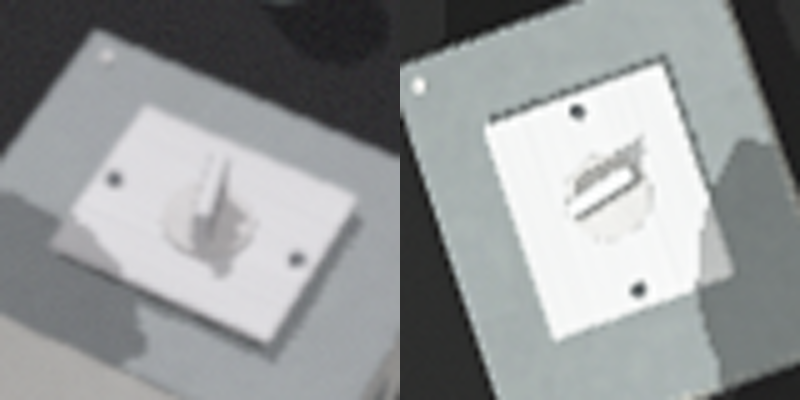

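The stud stands upright, centred on the cover (scene crop about (210,218), predicted (209,217)). Its flange is flat and its wing lies across the unit's x axis, with the cover held down. Handing in.

```bash
python3 -c "
from h import *
print(close_job())"
```

```text
the job is handed in; nothing more can be done
None
```

The stud is through the hatch, given its quarter turn and seated in the keeper's groove, and by arm height it holds the cover down about 3.4 mm; I released it, moved the arm clear and handed the job in, but no verdict came back.

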